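# Close up the finishing caddy for carrying

## Task

Get the finishing caddy ready to be carried: turn the levers on the three loose lids clockwise until every lid is screwed fully tight against its stop, with its lever over the pouring lip. Then, with all three tight, swing the folded carry handle up and over until it drops into its seated position on the end stop. Leave the brush pot and everything else on the bench where it is.

Things in the scene. Friction and masses are not known exactly. Their poses are not given: they have to be found in the camera images.
- caddy: Open plywood carry tray, 160 (its x) x 470 (its y) mm, walls 55 mm high and 8 mm thick, floor 8 mm, held fast on the bench. Origin: centre of its underside, on the bench; z up. Along its y, at about -165, -55, 55 and 165 mm, stand three lidded containers and a brush pot, in any order.
- handle (a joint): Carry handle's swing about a hinge along the caddy's y, 65 mm above the bench, over the caddy's middle. 0 = folded, leaning out over the caddy's +x side, 0.6 rad above level; grows as the bar swings up and over towards -x; 1.17 = on its end stop, 0.2 rad past upright. Moves freely, over-centre: short of upright it falls back, past upright it drops on to the end stop and stays.
- bar_mid (a point): Middle of the handle's wooden bar: a round bar of 22 mm diameter, 490 mm long, parallel to the caddy's y, 180 mm from the hinge line, on a thin steel arm (9 mm) at each end of the caddy (caddy y = +-245 mm). Folded, it is 149 mm to the caddy's +x and 167 mm above the bench; seated, 36 mm to its -x and 241 mm up.
- jar_tall: Tall round amber glass jar, 70 mm across. Fixed in any of the caddy's four places. Origin: centre of its foot, on the lid's axis; a grey pouring lip juts 21 mm out from under the lid at the container's own +x. Flat top of its black lid (70 mm across, 14 thick) 105 mm above the origin; on it an upright grey lever fin, 10 mm thick, 26 mm high, from 12 mm behind the axis to 42 mm out from it.
- jar_square: Square white plastic jar, 64 x 64 mm. Fixed in any of the caddy's four places. Origin: centre of its foot, on the lid's axis; a grey pouring lip juts 21 mm out from under the lid at the container's own +x. Flat top of its black lid (70 mm across, 14 thick) 90 mm above the origin; on it an upright grey lever fin, 10 mm thick, 26 mm high, from 12 mm behind the axis to 42 mm out from it.
- jar_tin: Squat round bare metal tin, 75 mm across. Fixed in any of the caddy's four places. Origin: centre of its foot, on the lid's axis; a grey pouring lip juts 21 mm out from under the lid at the container's own +x. Flat top of its black lid (70 mm across, 14 thick) 75 mm above the origin; on it an upright grey lever fin, 10 mm thick, 26 mm high, from 12 mm behind the axis to 42 mm out from it.
- lid_tall (a joint): Turn of the tall jar's captive lid about its vertical axis: 0 = fully tight on its stop, the fin's long end over the pouring lip; grows anticlockwise from above as it is unscrewed (most 2.9 rad). Starts loose, 0.8 to 2.6. Stiff thread (about 0.12 N m): it stays where it is left, and neither rises nor comes off.
- lid_tall_tip (a point): End of the long arm of the fin on the tall jar's lid: 42 mm from the lid's axis, at half the fin's height, 13 mm above the lid's flat top.
- lid_square (a joint): Turn of the square jar's captive lid about its vertical axis: 0 = fully tight on its stop, the fin's long end over the pouring lip; grows anticlockwise from above as it is unscrewed (most 2.9 rad). Starts loose, 0.8 to 2.6. Stiff thread (about 0.12 N m): it stays where it is left, and neither rises nor comes off.
- lid_square_tip (a point): End of the long arm of the fin on the square jar's lid: 42 mm from the lid's axis, at half the fin's height, 13 mm above the lid's flat top.
- lid_tin (a joint): Turn of the tin's captive lid about its vertical axis: 0 = fully tight on its stop, the fin's long end over the pouring lip; grows anticlockwise from above as it is unscrewed (most 2.9 rad). Starts loose, 0.8 to 2.6. Stiff thread (about 0.12 N m): it stays where it is left, and neither rises nor comes off.
- lid_tin_tip (a point): End of the long arm of the fin on the tin's lid: 42 mm from the lid's axis, at half the fin's height, 13 mm above the lid's flat top.
- brush_pot: Bystander: loose steel pot, 66 mm across, 85 mm high, with brush handles up to about 140 mm, standing in one of the caddy's four places. Origin: centre of its foot.
- glue_bottle: Bystander: loose glue bottle, 64 mm across, 165 mm tall, standing on the bench beyond the bar (caddy x about 240 mm). Origin: centre of its foot.
- oil_can: Bystander: loose oil can, 68 mm across, 85 mm high, with a thin brass spout to 155 mm, beyond the bar. Origin: centre of its foot.
- tape_roll: Bystander: loose roll of tape, 90 mm across, 48 mm high, lying flat beyond the bar. Origin: centre of its underside.
- screwdriver: Bystander: loose screwdriver, 200 mm long, lying under the folded handle. Origin: on its underside, along its x.
- plane: Bystander: hand plane, 150 x 50 x 80 mm, at the caddy's +y end. Origin: centre of its sole.
- mallet: Bystander: wooden mallet, 290 x 120 x 60 mm, lying at the caddy's -y end. Origin: under the handle near the head.
- offcut: Bystander: wood offcut, 45 x 90 x 20 mm, lying under the folded handle. Origin: centre of its underside.

How it is judged (in metres and radians):
On the way, in this order (a step that is already met when the one before it is completed fails the run):
1. all three lids are screwed tight while the handle is still down (value of joint each of lid_tall, lid_square, lid_tin below 0.1 rad and value of joint handle below 0.5 rad), for 0.2 s.
2. the handle is swung over on to its end stop (value of joint handle above 1.1 rad), for 0.2 s.
At the end, for the whole second after the job is handed in: All three lids are within 0.10 rad of their tight stop, and the handle rests on its end stop (joint above 1.10 rad, at rest) (value of joint each of lid_tall, lid_square, lid_tin below 0.1 rad and value of joint handle above 1.1 rad and velocity of joint handle between -0.05 and 0.05 rad/s); the robot touches nothing.
It fails at once if a bystander is moved by more than 30 mm (distance of any of brush_pot, glue_bottle, oil_can, tape_roll, screwdriver, plane, mallet, offcut from where it was at the start of the episode above 0.03 m).
It fails at once if the brush pot, glue bottle or oil can is tipped by more than 0.5 rad (angle between any of brush_pot, glue_bottle, oil_can's own z axis and vertical above 0.5 rad).
It also fails if it takes over 61 s, if anything falls off the work surface, if the arm or the gripper's body presses on something with over 40 N, if the wrist force passes 120 N, or if a joint passes its speed limit or range.

## Robot

A 6-joint arm with a two-finger parallel gripper is mounted at the origin on the work surface. World frame = base frame: x ahead of the robot, y to its left, z up, the work surface at z = 0. Lengths are in mm, angles in degrees, forces in N, time in s.
With the tool pointing down it reaches from about 350 to 725 mm from the base axis. Payload 6 kg.
Tool frame: the origin (TCP) lies midway between the tips of the shut fingers; the grasp point (between the pads) lies behind it (grasp_offset is the x of the grasp point in the tool frame, in mm); x points along the fingers, y is the direction in which the jaws open and shut, and the axes are right-handed (so a half turn about x gives the same grasp; the last joint's range is limited). The gripper opens to 85 mm and grips with 20 to 120 N. Pads are 22 mm wide; open, the fingers measure 114 mm over their backs; the gripper's body (76 mm by 85 mm) begins 54 mm behind the grasp point. The pads swing forward as they close: fully open they stand 13 mm farther back than shut.
Start: joints at [-55.938, 2.303, 4.859, 0, -92.561, -19.12], TCP at [154.722, -579.685, 231.261] pointing down, gripper open.
Joint ranges: [-146.85, 146.85], [-73.84, 115.35], [-62.03, 85.46], [-188.31, 113.3], [-161.28, -10.13], [-171.36, 171.36]. Speed limits (degrees/s): [147.25, 147.25, 172.46, 180, 180, 180].

## Interface

Orientations are given as [roll, pitch, yaw] about the fixed x, y, z axes, in that order (R = Rz(yaw) Ry(pitch) Rx(roll)).
In Python, from cell import read_state, read_camera, get_calibration, hand_in, grasp_offset gives the robot as it stands.
- The arm moves only by the shell command python3 -m jog 'ROWS' [FORCE]. ROWS is JSON, a list of rows, each a list of 3 entries, a list of its own where there are three numbers: the turn, a rotation vector about the tool's x, y, z in degrees, then the shift along the tool's x, y, z in mm, then the opening in per cent of the stroke, from 0 (shut) to 100 (fully open). A call has 1 to 12 rows; each row shifts and turns the commanded pose from where the row before left it, along the tool's axes as they then stand; what a row does not reach is not made up. A row lasts 1/10 s, in which the tool goes at most 50 mm and 8.59 degrees, less where a joint would pass 70% of its speed; a pose out of reach is approached as far as the arm can. A call with a gripper value outside its range is refused whole. The fingers move at their own pace and stop on an object; FORCE is the grip in N (left out, the last holds). Time passes only in rows, so rows that do not move let the fingers close. It gives the time, the measured TCP pose, the force and the opening at its end, in the units of the state.
- read_state(): the state, without advancing time (a new reading comes with each control period).
- read_camera(name): name is "scene" or "top" or "wrist"; returns the picture (384x512x3 uint8, blue, green, red); there is no depth.
- get_calibration(name): a dict with "intrinsics" (3x3 intrinsics, pixels), "rvec" (rotation vector, rad) and "tvec" (3), from world to camera coordinates, as OpenCV has them. Camera axes: x right, y down, z forward; pixel columns grow to the right and rows downward; lengths in mm; the calibration is good to about 2 mm. A picture is of the moment at which its call begins: read the wrist's pose just before it. get_calibration takes no time and is no camera call; for the wrist camera it gives the pose at the moment of the call.
- hand_in(): hands the job in, once; it reports no verdict.
The state is a dict: "time": time; "qpos": joint angles; "joint_velocities": joint speeds; "joint_efforts": joint torques, N m; "tcp_pos": TCP position; "eef_rot": TCP orientation; "force": force on the tool from outside, world axes, zero at the start; "moment": the same for the moment, N m; "grip_width": finger opening in mm.
Only numpy, scipy, OpenCV 4.12 (cv2) and the standard library are available. Lean on these libraries where they do the work, as an engineer would, in place of code of your own. Each camera call takes 0.05 s, during which the arm holds its last target. There are 200 camera calls.

## Working session

There is one attempt and no reset: what is moved stays moved. The work goes in short steps, Python scripts to look and compute and a shell command to move; the robot and the scene stay as the last step left them, time stands still between calls to the robot, and variables do not carry over. Pictures are saved under pics/ and viewed, about 8 in all and at most 12, crops included, and the job is handed in when it is done.

```bash
mkdir -p pics; ls; python3 - <<'E'
from cell import *
import cv2,numpy as np
s=read_state();print(s, grasp_offset)
for n in("top","scene"):
    im=read_camera(n);cv2.imwrite(f"pics/{n}0.png",im)
    c=get_calibration(n);print(n,c)
    cv2.imwrite(f"pics/{n}0v.png",cv2.resize(im,(800,600),interpolation=cv2.INTER_CUBIC))
E
```

```text
pics
{'time': 0.0, 'qpos': array([-5.59399510e+01,  2.33796552e+00,  4.80017707e+00, -2.55495724e-02,
       -9.25623620e+01, -1.91179603e+01]), 'joint_velocities': array([ 0.09475681, -0.01127417,  0.01742779, -0.04303721, -0.05626919,
        0.0102161 ]), 'joint_efforts': array([-3.22075202e-04, -3.68203282e+01,  3.47409225e+01,  6.93257466e+00,
       -5.58062879e-03,  2.57735235e-05]), 'tcp_pos': array([ 154.66930847, -579.36754599,  230.26854231]), 'eef_rot': array([ 94.81902488,  89.89664793, 109.76223349]), 'force': array([-0.59941482,  0.49644374,  0.99512132]), 'moment': array([-0.02358823,  0.00011214,  0.00703652]), 'grip_width': 85.32899494808065} -18.700000000000003
top {'intrinsics': array([[451.88784555,   0.        , 256.75323787],
       [  0.        , 451.88784555, 194.72962998],
       [  0.        ,   0.        ,   1.        ]]), 'rvec': array([ 2.1790006 , -2.18757374,  0.04432549]), 'tvec': array([  52.78694951,  583.11923593, 1345.32903099])}
scene {'intrinsics': array([[462.54083418,   0.        , 257.29480833],
       [  0.        , 462.54083418, 186.28643699],
       [  0.        ,   0.        ,   1.        ]]), 'rvec': array([ 1.14864773,  2.53870501, -0.80321889]), 'tvec': array([ 367.23095661, -329.98221372, 1875.26276721])}
```

View pics/top0v.png

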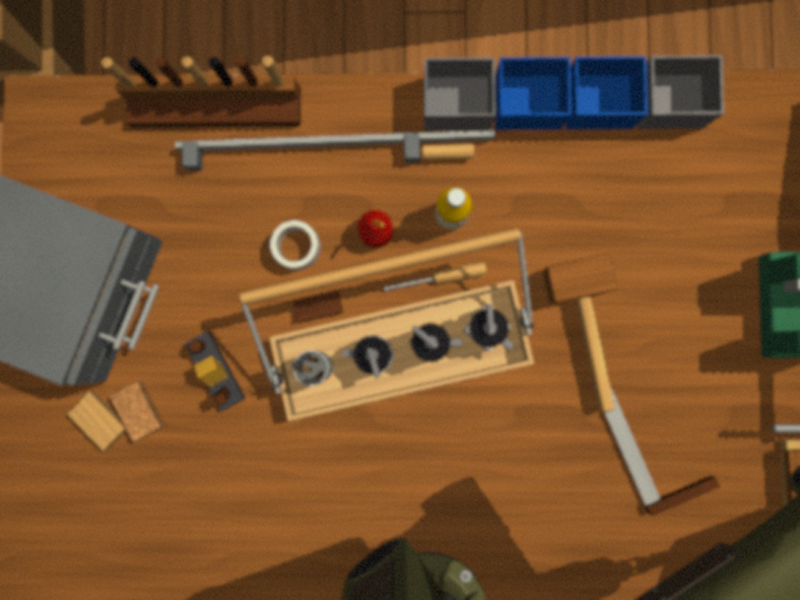

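View pics/scene0v.png

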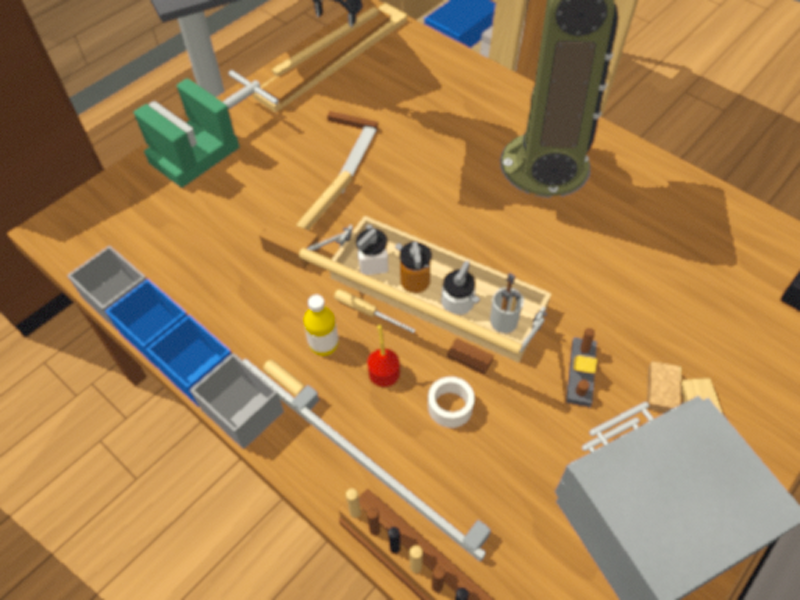

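The top view shows the caddy at px ~(400,350). From left (+y) to right it holds the pot (312,367), then three lids at (372,354), (431,341) and (489,327). I'll enlarge both views.

```bash
python3 - <<'E'
import cv2
a=cv2.imread("pics/top0.png")[140:272,150:350]   # 4x
cv2.imwrite("pics/topc.png",cv2.resize(a,(800,528),interpolation=cv2.INTER_CUBIC))
b=cv2.imread("pics/scene0.png")[135:232,190:360]
cv2.imwrite("pics/scenec.png",cv2.resize(b,None,fx=4.7,fy=4.7,interpolation=cv2.INTER_CUBIC))
E
```

```text
(no output)
```

View pics/topc.png

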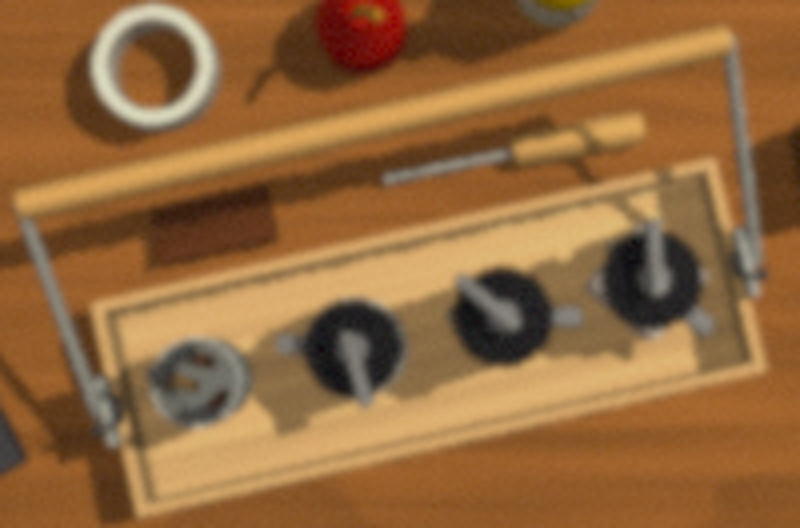

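View pics/scenec.png

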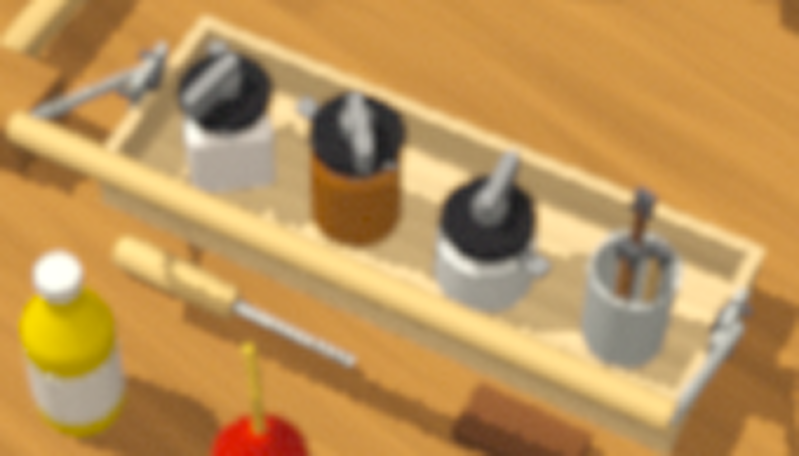

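The lid centres and fins read clearly in the 4x crop. From left to right:

| Container | Lid centre | Fin tip | Lip |
|---|---|---|---|
| Pot | (200,382) | n/a | n/a |
| Tin | (354,348) | (364,400) | (290,343) |
| Tall | (503,315) | (467,283) | (568,316) |
| Square | (653,278) | (655,225) | (705,322) |

Next I'll turn these into positions.

```bash
cat > h.py <<'E'
from cell import *
import cv2,numpy as np
from scipy.spatial.transform import Rotation as Ro
def unproj(cam,px,z):
    c=get_calibration(cam);R=cv2.Rodrigues(c["rvec"])[0];o=-R.T@c["tvec"]
    d=R.T@np.linalg.inv(c["intrinsics"])@[px[0],px[1],1]
    return o+d*(z-o[2])/d[2]
def proj(cam,p):
    c=get_calibration(cam);return cv2.projectPoints(np.float64(p).reshape(-1,1,3),c["rvec"],c["tvec"],c["intrinsics"],None)[0][:,0]
def pose():
    s=read_state();return s,Ro.from_euler("xyz",s["eef_rot"],degrees=True).as_matrix()
def go(p,jaw):  # jaw: world yaw (deg) of tool y; prints turn about tool axes and the shift after it
    s,R=pose();y=np.array([np.cos(np.radians(jaw)),np.sin(np.radians(jaw)),0]);x=np.array([0,0,-1.])
    T=np.c_[x,y,np.cross(x,y)]
    rv=Ro.from_matrix(R.T@T).as_rotvec(degrees=True)
    print("turn",rv.round(2),"shift",(T.T@(np.array(p)-s["tcp_pos"])).round(1))
E
python3 - <<'E'
from h import *
s,R=pose();psi=np.degrees(np.arctan2(R[1,1],R[0,1]));print("R",R.round(3),"psi",psi,"const",psi-s["qpos"][0]+s["qpos"][5])
f=lambda u:(150+(u[0]+.5)/4-.5,140+(u[1]+.5)/4-.5)
C=np.array([unproj("top",f(u),55)[:2] for u in[(92,303),(712,160),(765,368),(138,517)]])
ey=(C[0]-C[1]+C[3]-C[2]);ey/=np.linalg.norm(ey);ex=np.array([ey[1],-ey[0]]);c=C.mean(0)
print("caddy",c,"yaw",np.degrees(np.arctan2(ex[1],ex[0])),[np.linalg.norm(C[i]-C[i-1]).round(1) for i in range(4)])
for n,h,cen,tip,lip in[("tin",75,(354,348),(364,400),(290,343)),("tall",105,(503,315),(467,283),(568,316)),("square",90,(653,278),(655,225),(705,322))]:
    P=unproj("top",f(cen),h)[:2];T=unproj("top",f(tip),h+20)[:2]-P;L=unproj("top",f(lip),h-20)[:2]-P
    a=[np.degrees(np.arctan2(v[1],v[0])) for v in(T,L)]
    print(n,P.round(1),"caddy xy",((P-c)@ex).round(1),((P-c)@ey).round(1),"fin",np.round(a[0],1),np.linalg.norm(T).round(1),"lip",np.round(a[1],1),np.linalg.norm(L).round(1),"turn cw",((a[0]-a[1])%360).round(1),"q1",np.degrees(np.arctan2(P[1],P[0])).round(1))
B=np.array([unproj("top",f(u),167)[:2] for u in[(25,204),(725,42)]])
print("bar",B.round(1),((B-c)@ex),((B-c)@ey))
E
```

```text
R [[-0.001 -0.258  0.966]
 [ 0.002  0.966  0.258]
 [-1.     0.002 -0.   ]] psi 104.94502392807185 const 141.7625902855864
caddy [496.0863957   51.64301513] yaw 12.960053969581663 [np.float64(159.7), np.float64(466.5), np.float64(156.3), np.float64(469.0)]
tin [488.2 103.4] caddy xy 4.0 52.2 fin -167.3 37.4 lip 85.8 48.1 turn cw 106.9 q1 12.0
tall [511.4  -3.2] caddy xy 2.6 -56.8 fin 48.8 33.6 lip -90.9 46.8 turn cw 139.7 q1 -0.4
square [ 537.4 -110.2] caddy xy 3.9 -167.0 fin 0.5 36.6 lip -128.6 50.2 turn cw 129.2 q1 -11.6
bar [[ 586.9  319.9]
 [ 694.  -152.1]] [148.6491984 147.1622176] [ 241.02915209 -242.92018578]
```

I'll start with the square jar. First comes the transit at height, then the turn.

```bash
python3 -m jog '[[[0,0,0],[0,22.2,30.7],40],[[0,0,0],[0,22.2,30.7],40],[[0,0,0],[0,22.2,30.7],40],[[0,0,0],[0,22.2,30.7],40],[[0,0,0],[0,22.2,30.7],40],[[0,0,0],[0,22.2,30.7],40],[[0,0,0],[0,22.2,30.7],40],[[0,0,0],[0,22.2,30.7],40],[[0,0,0],[0,22.2,30.7],40],[[0,0,0],[0,22.2,30.7],40],[[0,0,0],[0,22.2,30.7],40],[[0,0,0],[0,22.2,30.7],40]]' 30
python3 -m jog '[[[0,0,0],[0,22.2,30.7],40],[[0,0,0],[0,22.2,30.7],40],[[0,0,0],[0,22.2,30.7],40],[[0,0,0],[0,22.2,30.7],40],[[-8.25,0,0],[0,0,0],40],[[-8.25,0,0],[0,0,0],40],[[-8.25,0,0],[0,0,0],40],[[-8.25,0,0],[0,0,0],40],[[-8.25,0,0],[0,0,0],40],[[-8.25,0,0],[0,0,0],40],[[-8.25,0,0],[0,0,0],40],[[-8.25,0,0],[0,0,0],40]]'
python3 -m jog '[[[-8.25,0,0],[0,0,0],40],[[-8.25,0,0],[0,0,0],40],[[-8.25,0,0],[0,0,0],40],[[-8.25,0,0],[0,0,0],40],[[-8.25,0,0],[0,0,0],40],[[-8.25,0,0],[0,0,0],40],[[-8.25,0,0],[0,0,0],40],[[-8.25,0,0],[0,0,0],40],[[-8.25,0,0],[0,0,0],40],[[-8.25,0,0],[0,0,0],40],[[-8.25,0,0],[0,0,0],40],[[-8.25,0,0],[0,0,0],40]]'
python3 - <<'E'
from h import *
im=read_camera("wrist");cv2.imwrite("pics/w1.png",im)
go([537.4,-110.2,94],-89.5);print(pose()[0]["qpos"].round(1))
ex=np.array([np.cos(np.radians(12.96)),np.sin(np.radians(12.96))])
P=np.array([[537.4,-110.2,90],[511.4,-3.2,105],[537.4+36*np.cos(.009),-110.2,116]])
print("wrist px",proj("wrist",P).round(1))
cv2.imwrite("pics/w1v.png",cv2.resize(im,(800,600)))
E
```

```text
time: 1.3
tcp_pos: [442.6, -225.8, 231.0]
eef_rot: [106.8, 90.0, 121.7]
force: [0.7, -0.1, 1.0]
grip_width: 34.3
time: 2.5
tcp_pos: [537.5, -109.8, 230.8]
eef_rot: [84.0, 89.9, 165.3]
force: [0.5, -1.0, 0.5]
grip_width: 34.1
time: 3.7
tcp_pos: [537.5, -109.8, 230.8]
eef_rot: [-14.5, 89.9, 165.7]
force: [-0.2, 0.1, 0.2]
grip_width: 34.2
turn [0.19 0.05 0.01] shift [136.8   0.5   0.2]
[  9.4  -5.5  -2.8  -0.  -92.7  81.3]
wrist px [[259.7 176.6]
 [136.6 208.5]
 [260.4 140.6]]
```

View pics/w1v.png

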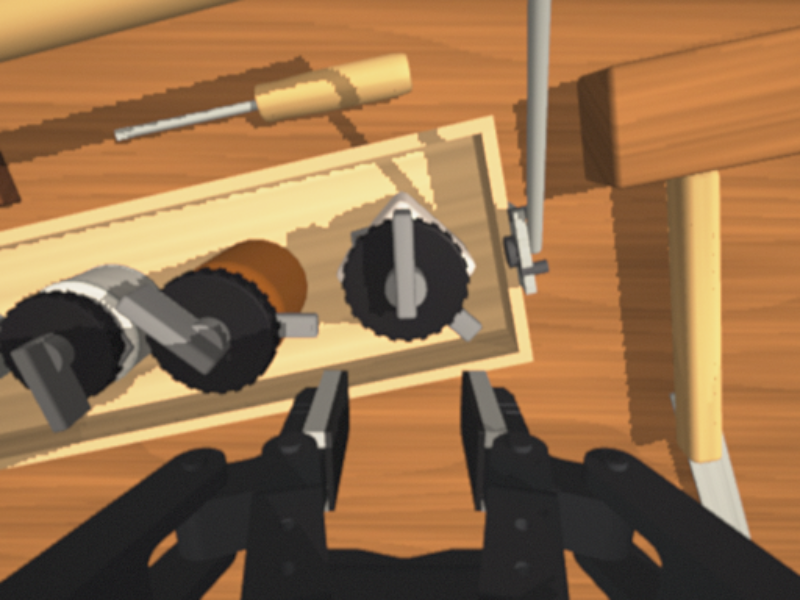

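The wrist view agrees with the top view: the lid centre is at (406,279) in the 800-wide picture, with about 1 mm disagreement. The fin is straight ahead and the lip is at lower right (468,325). I'll descend and grip.

```bash
python3 -m jog '[[[0,0,0],[35,0,0],40],[[0,0,0],[35,0,0],40],[[0,0,0],[35,0,0],40],[[0,0,0],[20,0,0],40],[[0,0,0],[10,0,0],40],[[0,0,0],[0,0,0],0],[[0,0,0],[0,0,0],0],[[0,0,0],[0,0,0],0],[[0,0,0],[0,0,0],0],[[0,0,0],[0,0,0],0],[[0,0,0],[0,0,0],0]]' 40
python3 -m jog '[[[8,0,0],[0,0,0],0],[[8,0,0],[0,0,0],0],[[8,0,0],[0,0,0],0],[[8,0,0],[0,0,0],0]]'
```

```text
time: 4.85
tcp_pos: [538.2, -110.2, 98.4]
eef_rot: [153.5, 89.9, -26.7]
force: [-3.5, 0.4, 6.3]
grip_width: 19.5
time: 5.25
tcp_pos: [538.0, -110.9, 98.4]
eef_rot: [153.0, 89.9, -59.5]
force: [-1.9, -2.9, 5.6]
grip_width: 19.7
```

The width of 19.5 mm suggests the pads are holding the central hub rather than the fin. I'll check whether the lid is turning with it.

```bash
python3 - <<'E'
from h import *
s,R=pose();print(s["moment"],s["force"])
im=read_camera("wrist");cv2.imwrite("pics/w2.png",cv2.resize(im,(640,480)))
E
```

```text
[-0.96519634  1.00188789  0.16005105] [-1.94071565 -2.94607202  5.63326862]
```

View pics/w2.png

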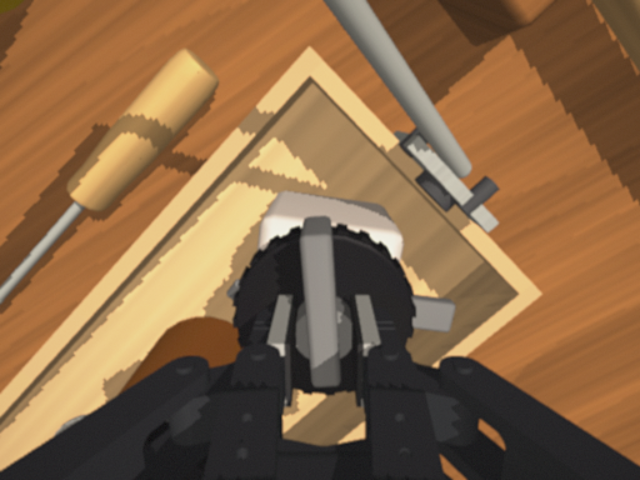

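The fin still points straight ahead of the tool after the 32° turn, so the hub grip is turning the lid, and the 0.16 N m matches the thread. I'll continue to the stop.

```bash
python3 -m jog '[[[8,0,0],[0,0,0],0],[[8,0,0],[0,0,0],0],[[8,0,0],[0,0,0],0],[[8,0,0],[0,0,0],0],[[8,0,0],[0,0,0],0],[[8,0,0],[0,0,0],0],[[8,0,0],[0,0,0],0],[[8,0,0],[0,0,0],0],[[8,0,0],[0,0,0],0],[[8,0,0],[0,0,0],0],[[8,0,0],[0,0,0],0]]'
python3 -c "
from h import *
print(read_state()['moment'])"
python3 -m jog '[[[4,0,0],[0,0,0],0],[[4,0,0],[0,0,0],0]]'
python3 -c "
from h import *
print(read_state()['moment'])"
python3 -m jog '[[[4,0,0],[0,0,0],0],[[4,0,0],[0,0,0],0],[[0,0,0],[0,0,0],0]]'
python3 - <<'E'
from h import *
s,R=pose();print(s["moment"],s["force"],s["qpos"].round(1),np.degrees(np.arctan2(R[1,1],R[0,1])))
im=read_camera("wrist");cv2.imwrite("pics/w3.png",cv2.resize(im,(640,480)))
E
```

```text
time: 6.4
tcp_pos: [536.1, -111.4, 98.3]
eef_rot: [162.0, 89.8, -138.5]
force: [-11.8, -1.6, 10.8]
grip_width: 19.9
[-0.60209614  3.93771139  0.14406694]
time: 6.6
tcp_pos: [536.0, -111.4, 98.3]
eef_rot: [165.8, 89.7, -142.6]
force: [-11.7, -1.9, 10.8]
grip_width: 19.8
[-0.5242729   4.14396359  0.08102778]
time: 6.9
tcp_pos: [535.8, -111.2, 98.3]
eef_rot: [169.6, 89.7, -146.6]
force: [-12.6, -0.7, 12.2]
grip_width: 19.5
[-0.40724937  4.28622192  0.4102205 ] [-12.57556157  -0.69086173  12.15833279] [  9.4  -4.1 -15.4   0.1 -79.  -55.7] 133.72669925430506
```

View pics/w3.png

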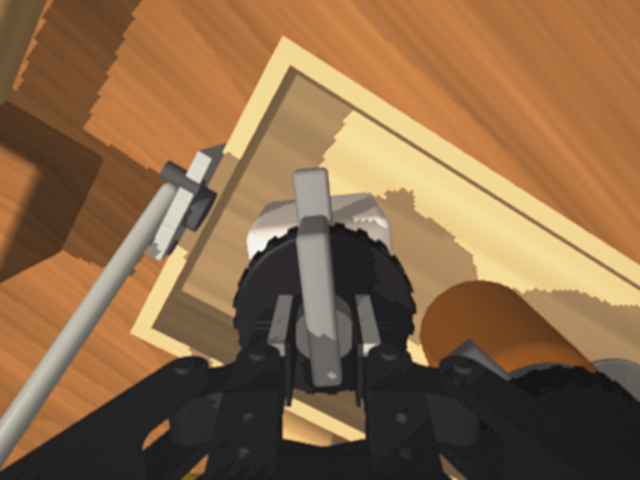

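The square lid's fin is over its lip, with the moment rising to 0.41 N m at the stop. I'll release, rise, and turn back while heading for the tall jar.

```bash
python3 -m jog '[[[0,0,0],[0,0,0],40],[[0,0,0],[0,0,0],40],[[0,0,0],[0,0,0],40],[[0,0,0],[-35,0,0],40],[[0,0,0],[-35,0,0],40],[[0,0,0],[-35,0,0],40],[[-8.25,0,0],[0,0,0],40],[[-8.25,0,0],[0,0,0],40],[[-8.25,0,0],[0,0,0],40],[[-8.25,0,0],[0,0,0],40],[[-8.25,0,0],[0,0,0],40],[[-8.25,0,0],[0,0,0],40]]'
python3 -m jog '[[[-8.25,0,0],[0,0,0],40],[[-8.25,0,0],[0,0,0],40],[[-8.25,0,0],[0,0,0],40],[[-8.25,0,0],[0,0,0],40],[[-8.25,0,0],[0,0,0],40],[[-8.25,0,0],[0,0,0],40],[[-8.25,0,0],[0,0,0],40],[[-8.25,0,0],[0,0,0],40],[[-8.25,0,0],[0,0,0],40],[[-8.25,0,0],[0,0,0],40],[[-8.25,0,0],[0,0,0],40],[[0,0,0],[0,0,0],40]]'
python3 - <<'E'
from h import *
s,R=pose();print(s["qpos"].round(1),s["tcp_pos"],np.degrees(np.arctan2(R[1,1],R[0,1])))
go([511,-3.5,113],-41.2)
E
```

```text
time: 8.15
tcp_pos: [537.8, -109.6, 200.7]
eef_rot: [36.8, 90.0, 130.6]
force: [-0.1, 0.7, 0.5]
grip_width: 33.8
time: 9.35
tcp_pos: [537.8, -109.6, 200.8]
eef_rot: [-50.6, 90.0, 133.7]
force: [-0.5, -0.4, -0.5]
grip_width: 34.3
[  9.4  -5.6  -6.   -0.  -89.6  84.8] [ 537.82891894 -109.58078643  200.77307762] -85.76078335104404
turn [-4.456e+01  1.000e-02  4.000e-02] shift [ 87.8 -90.1 -62.1]
```

```bash
python3 -m jog '[[[-7.43,0,0],[0,0,0],40],[[-7.43,0,0],[0,0,0],40],[[-7.43,0,0],[0,0,0],40],[[-7.43,0,0],[0,0,0],40],[[-7.43,0,0],[0,0,0],40],[[-7.43,0,0],[0,0,0],40],[[0,0,0],[0,-30,-20.7],40],[[0,0,0],[0,-30,-20.7],40],[[0,0,0],[0,-30,-20.7],40],[[0,0,0],[0,0,0],40],[[0,0,0],[0,0,0],40]]'
python3 - <<'E'
from h import *
go([511,-3.5,113],-41.2)
im=read_camera("wrist");print(proj("wrist",[[511,-3.5,105]])*1.25);cv2.imwrite("pics/w4.png",cv2.resize(im,(640,480)))
E
```

```text
time: 10.45
tcp_pos: [510.9, -3.0, 201.3]
eef_rot: [-170.8, 90.0, 57.9]
force: [-0.8, 0.7, -0.0]
grip_width: 34.2
turn [-0.11 -0.02  0.  ] shift [88.3  0.3  0.3]
[[324.93406034 240.04443387]]
```

View pics/w4.png

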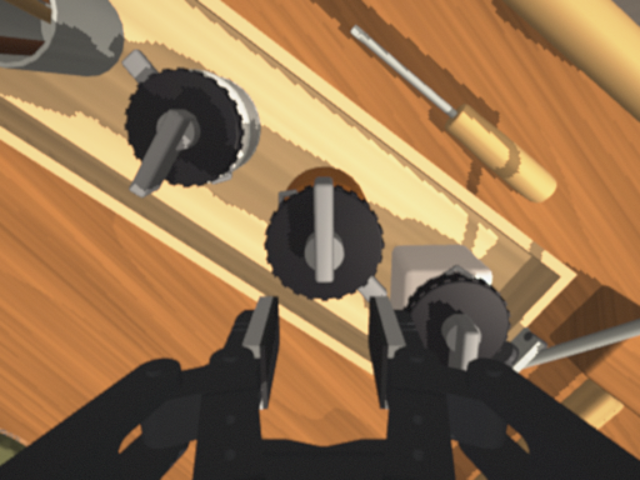

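Lid centre is at (324,239) against a predicted (325,240), and the fin is aligned. I'll descend, grip and turn.

```bash
python3 -m jog '[[[0,0,0],[35,0,0],40],[[0,0,0],[35,0,0],40],[[0,0,0],[14,0,0],40],[[0,0,0],[4,0,0],40],[[0,0,0],[0,0,0],0],[[0,0,0],[0,0,0],0],[[0,0,0],[0,0,0],0],[[0,0,0],[0,0,0],0],[[0,0,0],[0,0,0],0],[[0,0,0],[0,0,0],0]]' 40
python3 -m jog '[[[8,0,0],[0,0,0],0],[[8,0,0],[0,0,0],0],[[8,0,0],[0,0,0],0],[[8,0,0],[0,0,0],0],[[8,0,0],[0,0,0],0],[[8,0,0],[0,0,0],0],[[8,0,0],[0,0,0],0],[[8,0,0],[0,0,0],0],[[8,0,0],[0,0,0],0],[[8,0,0],[0,0,0],0],[[8,0,0],[0,0,0],0],[[8,0,0],[0,0,0],0]]'
python3 -c "
from h import *
print(read_state()['moment'])"
python3 -m jog '[[[8,0,0],[0,0,0],0],[[8,0,0],[0,0,0],0],[[8,0,0],[0,0,0],0],[[8,0,0],[0,0,0],0],[[6,0,0],[0,0,0],0]]'
python3 -c "
from h import *
print(read_state()['moment'])"
python3 -m jog '[[[4,0,0],[0,0,0],0],[[4,0,0],[0,0,0],0],[[4,0,0],[0,0,0],0],[[0,0,0],[0,0,0],0]]'
python3 - <<'E'
from h import *
s,R=pose();print(s["moment"],s["force"],s["qpos"].round(1),np.degrees(np.arctan2(R[1,1],R[0,1])))
im=read_camera("wrist");cv2.imwrite("pics/w5.png",cv2.resize(im,(640,480)))
E
```

```text
time: 11.5
tcp_pos: [510.7, -3.8, 114.0]
eef_rot: [-63.8, 90.0, 165.0]
force: [-5.7, 0.8, 0.5]
grip_width: 19.9
time: 12.7
tcp_pos: [510.7, -3.8, 114.0]
eef_rot: [31.7, 90.0, 164.2]
force: [-5.4, 0.6, 0.7]
grip_width: 19.9
[0.39244271 1.77332091 0.11796777]
time: 13.2
tcp_pos: [510.7, -3.8, 114.0]
eef_rot: [63.9, 90.0, 158.3]
force: [-5.2, 0.9, 1.1]
grip_width: 19.8
[0.35553634 1.82387843 0.14612701]
time: 13.6
tcp_pos: [510.5, -5.2, 114.0]
eef_rot: [160.4, 89.8, -117.0]
force: [-4.8, -3.9, 0.1]
grip_width: 19.8
[-1.49872959  1.58084298 -0.10105387] [-4.77592316 -3.87842125  0.11788742] [ 22.1 -10.5 -19.6   0.1 -81.1 -29.5] 172.60885403690514
```

View pics/w5.png

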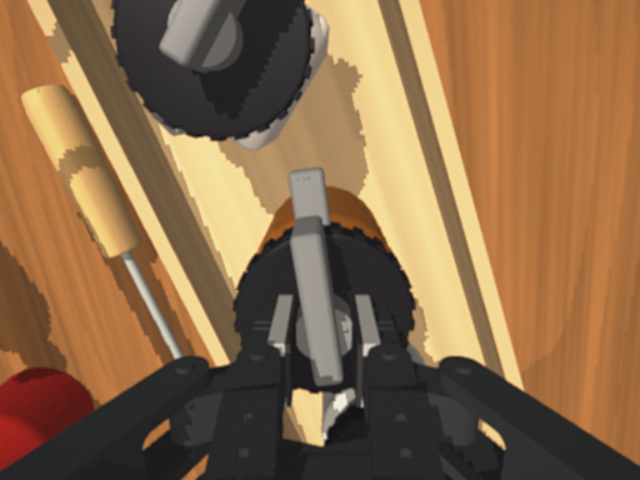

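The tall lid's fin is over its lip, and the hub slipped against the stop at the end. Next is the tin.

```bash
python3 -m jog '[[[0,0,0],[0,0,0],40],[[0,0,0],[0,0,0],40],[[0,0,0],[0,0,0],40],[[0,0,0],[-30,0,0],40],[[0,0,0],[-30,0,0],40],[[0,0,0],[-30,0,0],40],[[-8.25,0,0],[0,0,0],40],[[-8.25,0,0],[0,0,0],40],[[-8.25,0,0],[0,0,0],40],[[-8.25,0,0],[0,0,0],40],[[-8.25,0,0],[0,0,0],40],[[-8.25,0,0],[0,0,0],40]]'
python3 -m jog '[[[-8.25,0,0],[0,0,0],40],[[-8.25,0,0],[0,0,0],40],[[-8.25,0,0],[0,0,0],40],[[-8.25,0,0],[0,0,0],40],[[-8.25,0,0],[0,0,0],40],[[-8.25,0,0],[0,0,0],40],[[-8.25,0,0],[0,0,0],40],[[0,0,0],[0,0,0],40]]'
python3 - <<'E'
from h import *
go([488,103.2,83],-77.3)
E
```

```text
time: 14.85
tcp_pos: [511.3, -3.6, 203.8]
eef_rot: [-113.9, 89.9, 18.8]
force: [-0.3, -0.0, 0.6]
grip_width: 34.0
time: 15.65
tcp_pos: [511.3, -3.7, 203.7]
eef_rot: [-169.3, 89.9, 20.8]
force: [0.2, -0.2, -0.4]
grip_width: 34.2
turn [-2.6  -0.06  0.01] shift [ 120.7 -109.4   -0.8]
```

```bash
python3 -m jog '[[[-2.6,0,0],[0,0,0],40],[[0,0,0],[0,-36.5,-0.3],40],[[0,0,0],[0,-36.5,-0.3],40],[[0,0,0],[0,-36.4,-0.2],40],[[0,0,0],[0,0,0],40],[[0,0,0],[35,0,0],40],[[0,0,0],[35,0,0],40],[[0,0,0],[35,0,0],40],[[0,0,0],[12,0,0],40],[[0,0,0],[3.5,0,0],40],[[0,0,0],[0,0,0],0],[[0,0,0],[0,0,0],0]]' 40
python3 -m jog '[[[0,0,0],[0,0,0],0],[[0,0,0],[0,0,0],0],[[0,0,0],[0,0,0],0],[[0,0,0],[0,0,0],0]]'
python3 -m jog '[[[8,0,0],[0,0,0],0],[[8,0,0],[0,0,0],0],[[8,0,0],[0,0,0],0],[[8,0,0],[0,0,0],0],[[8,0,0],[0,0,0],0],[[8,0,0],[0,0,0],0],[[8,0,0],[0,0,0],0],[[8,0,0],[0,0,0],0],[[8,0,0],[0,0,0],0],[[8,0,0],[0,0,0],0],[[8,0,0],[0,0,0],0],[[8,0,0],[0,0,0],0]]'
python3 -c "
from h import *
print(read_state()['moment'])"
python3 -m jog '[[[6,0,0],[0,0,0],0],[[4,0,0],[0,0,0],0],[[4,0,0],[0,0,0],0],[[4,0,0],[0,0,0],0],[[0,0,0],[0,0,0],0]]'
python3 - <<'E'
from h import *
s,R=pose();print(s["moment"],s["force"],s["qpos"].round(1),np.degrees(np.arctan2(R[1,1],R[0,1])))
E
```

```text
time: 16.85
tcp_pos: [488.3, 103.2, 83.9]
eef_rot: [-162.9, 89.9, 29.7]
force: [-0.8, -0.5, -0.4]
grip_width: 19.9
time: 17.25
tcp_pos: [488.4, 103.2, 83.9]
eef_rot: [-177.1, 89.9, 15.5]
force: [-1.3, -0.3, 4.6]
grip_width: 19.9
time: 18.45
tcp_pos: [488.5, 103.5, 83.9]
eef_rot: [-73.6, 89.9, 22.8]
force: [0.4, 0.8, 4.8]
grip_width: 19.9
[0.12427693 0.06489764 0.15539816]
time: 18.95
tcp_pos: [488.8, 104.3, 83.8]
eef_rot: [-36.3, 89.8, 42.3]
force: [1.1, 4.8, 4.8]
grip_width: 19.8
[ 1.53933432 -0.31224156 -0.08941823] [1.14319021 4.84630877 4.777208  ] [ 35.2 -11.7 -23.7  -0.  -77.8 -46.6] 168.6141192071422
```

```bash
python3 -m jog '[[[0,0,0],[0,0,0],40],[[0,0,0],[0,0,0],40],[[0,0,0],[0,0,0],40],[[0,0,0],[-35,0,0],40],[[0,0,0],[-35,0,0],40],[[0,0,0],[-35,0,0],40],[[0,0,0],[-35,0,0],40],[[0,0,0],[-30,0,0],40],[[0,0,0],[0,0,0],40]]'
python3 - <<'E'
from h import *
w=read_camera("wrist");t=read_camera("top")[140:272,150:350];s=read_camera("scene")[135:234,190:360]
a=cv2.resize(w,(400,300));b=cv2.resize(s,(400,233));c=cv2.resize(t,(800,528),interpolation=cv2.INTER_CUBIC)[:300,400:]
c=cv2.resize(t,(400,264),interpolation=cv2.INTER_CUBIC)
L=np.vstack([a,b]);R_=np.vstack([c,np.zeros((533-264,400,3),np.uint8)])
# enlarge wrist into main
m=np.zeros((600,800,3),np.uint8);m[:384,:512]=w;m[384:384+190,:288]=cv2.resize(t,(288,190));m[384:384+190,300:626]=cv2.resize(s,(326,190))
cv2.imwrite("pics/chk.png",m)
th=np.radians(12.96);ex=np.array([np.cos(th),np.sin(th)]);ey=np.array([-ex[1],ex[0]]);c0=np.array([496.1,51.6])
print("bar mid",c0+149*ex, "at y-30",c0+149*ex-30*ey)
p=c0+149*ex-25*ey;go([p[0],p[1],195],-167.04);print(pose()[0]["qpos"].round(1))
E
```

```text
time: 19.85
tcp_pos: [489.1, 102.9, 257.4]
eef_rot: [-61.3, 89.6, 17.4]
force: [-0.2, -0.1, 0.5]
grip_width: 34.4
bar mid [641.30450405  85.01634338] at y-30 [648.03262687  55.7805372 ]
turn [-2.433e+01 -2.000e-02 -1.100e-01] shift [  56.6 -145.9  -77. ]
[ 35.1 -13.   -7.3  -0.  -95.8 -46.5]
```

View pics/chk.png

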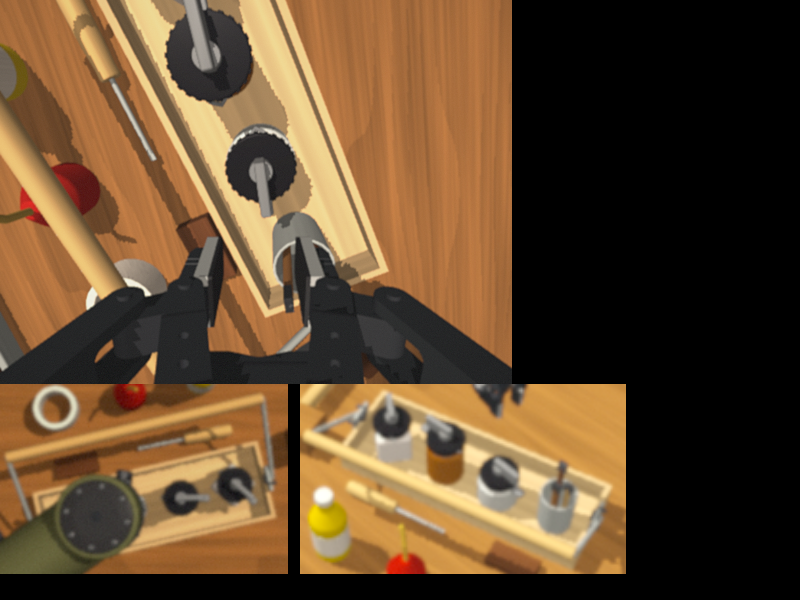

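All three fins seem to lie over their lips. I'll zoom in on the tin, since its stop contact is the least clearly confirmed.

```bash
python3 - <<'E'
from h import *
w=cv2.imread("pics/chk.png")
a=cv2.resize(w[125:225,215:315],(500,500),interpolation=cv2.INTER_CUBIC)
b=cv2.resize(w[384+70:384+140,140:280],(300,150),interpolation=cv2.INTER_CUBIC)
m=np.zeros((500,800,3),np.uint8);m[:,:500]=a;m[:150,500:]=b
cv2.imwrite("pics/chk2.png",m)
for d in(85.8,81,91):
    u=np.radians(d);P=[[488.3+r*np.cos(u),103.3+r*np.sin(u),z] for r,z in((-12,101),(42,101),(54,55))]
    print(d,((proj("wrist",P)-[215,125]+.5)*5-.5).round(0).tolist())
E
```

```text
85.8 [[201.0, 191.0], [237.0, 465.0], [241.0, 437.0]]
81 [[206.0, 190.0], [219.0, 466.0], [221.0, 439.0]]
91 [[195.0, 192.0], [256.0, 462.0], [263.0, 434.0]]
```

View pics/chk2.png

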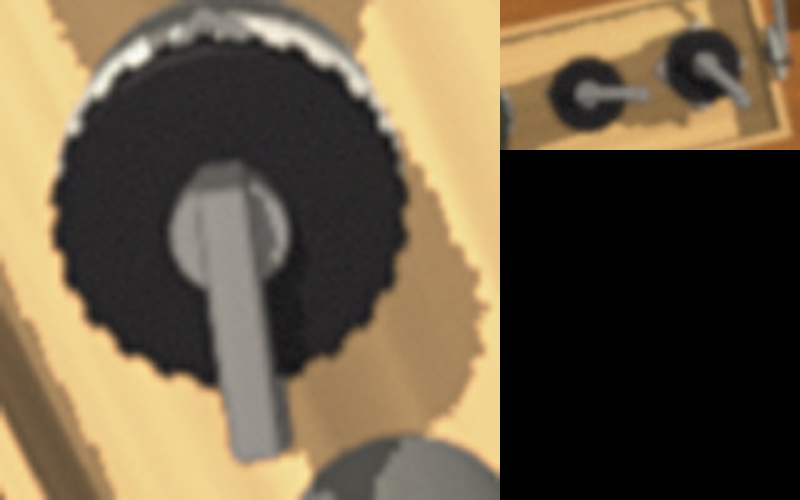

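The tin fin runs from (225,190) to (258,460). That slope is 7.0°, against 7.5° predicted for the fin exactly over the lip, so the lid is tight. The top crop shows the tall and square fins over their lips too. Next I'll position over the bar and compute the arc increments.

```bash
python3 -m jog '[[[-8.1,0,0],[0,0,0],45],[[-8.1,0,0],[0,0,0],45],[[-8.1,0,0],[0,0,0],45],[[0,0,0],[0,-36.5,-19.2],45],[[0,0,0],[0,-36.5,-19.2],45],[[0,0,0],[0,-36.5,-19.3],45],[[0,0,0],[0,-36.4,-19.3],45],[[0,0,0],[0,0,0],45],[[0,0,0],[0,0,0],45]]'
python3 - <<'E'
from h import *
th=np.radians(12.96);ex=np.array([np.cos(th),np.sin(th)]);ey=np.array([-ex[1],ex[0]]);c0=np.array([496.1,51.6])
p=c0+149*ex-25*ey;go([p[0],p[1],146],-167.04);print(pose()[0]["qpos"].round(1))
f=np.radians(np.linspace(34.6,101.5,17));q=np.c_[-180*np.sin(f),-180*np.cos(f)]
print(np.diff(q,axis=0).round(1).tolist())
E
```

```text
time: 20.9
tcp_pos: [647.2, 60.1, 248.9]
eef_rot: [94.5, 89.6, -162.6]
force: [-0.5, -0.3, 1.3]
grip_width: 38.6
turn [-0.1  -0.03 -0.36] shift [102.9   0.2   0.6]
[ 22.9  10.5  15.5  -0.  -95.4 -10. ]
[[-10.5, 7.8], [-9.9, 8.6], [-9.3, 9.3], [-8.6, 9.9], [-7.8, 10.5], [-7.0, 11.1], [-6.2, 11.6], [-5.4, 12.0], [-4.5, 12.4], [-3.5, 12.6], [-2.6, 12.9], [-1.7, 13.0], [-0.7, 13.1], [0.2, 13.1], [1.2, 13.1], [2.1, 13.0]]
```

```bash
python3 -m jog '[[[0,0,0],[35,0,0],45],[[0,0,0],[35,0,0],45],[[0,0,0],[22,0,0],45],[[0,0,0],[11,0,0],45],[[0,0,0],[0,0,0],45],[[0,0,0],[0,0,0],45]]'
python3 -m jog '[[[0,0,0],[-10.5,7.8,0],45],[[0,0,0],[-9.9,8.6,0],45],[[0,0,0],[-9.3,9.3,0],45],[[0,0,0],[-8.6,9.9,0],45],[[0,0,0],[-7.8,10.5,0],45],[[0,0,0],[-7,11.1,0],45],[[0,0,0],[-6.2,11.6,0],45],[[0,0,0],[-5.4,12,0],45]]'
```

```text
time: 21.5
tcp_pos: [647.5, 60.8, 151.8]
eef_rot: [-96.9, 89.9, 6.1]
force: [0.8, 0.0, -0.5]
grip_width: 38.6
time: 22.3
tcp_pos: [569.0, 42.6, 218.7]
eef_rot: [-87.8, 89.6, 15.1]
force: [2.7, 1.0, 1.6]
grip_width: 38.2
```

A 2.7 N push means the bar is on the finger. I'll continue over the top.

```bash
python3 -m jog '[[[0,0,0],[-3.5,12.4,0],45],[[0,0,0],[-2.5,12.6,0],45],[[0,0,0],[-1.6,12.9,0],45],[[0,0,0],[-0.7,13,0],45],[[0,0,0],[-0.2,13.1,0],45],[[0,0,0],[0.2,13.1,0],45],[[0,0,0],[1.2,13.1,0],45],[[0,0,0],[2.1,13,0],45],[[0,0,0],[0,0,0],45],[[0,0,0],[0,0,0],45],[[0,0,0],[0,0,0],45]]'
python3 - <<'E'
from h import *
th=np.radians(12.96);ex=np.array([np.cos(th),np.sin(th)])
s=read_state();print((s["tcp_pos"][:2]-[496.1,51.6])@ex,s["force"],s["moment"])
w=read_camera("scene");b=cv2.resize(w[100:260,160:380],None,fx=3.6,fy=3.6,interpolation=cv2.INTER_CUBIC);cv2.imwrite("pics/h1.png",b)
E
```

```text
time: 23.4
tcp_pos: [468.2, 19.6, 220.2]
eef_rot: [-75.8, 89.9, 27.1]
force: [-0.3, 0.4, -0.1]
grip_width: 38.5
-34.419368070031105 [-0.31944623  0.40445969 -0.08374823] [ 0.01736566  0.01096709 -0.06370036]
```

There is no contact force, so I'll lift straight up, retreat and take the final look.

```bash
python3 -m jog '[[[0,0,0],[-15,0,0],45],[[0,0,0],[-20,0,0],45],[[0,0,0],[-25,0,0],45],[[0,0,0],[-25,0,0],45],[[0,0,0],[-25,0,0],45],[[0,0,0],[0,30,0],45],[[0,0,0],[0,30,0],45],[[0,0,0],[0,30,0],45],[[0,0,0],[0,0,0],45],[[0,0,0],[0,0,0],45],[[0,0,0],[0,0,0],45]]'
python3 - <<'E'
from h import *
th=np.radians(12.96);ex=np.array([np.cos(th),np.sin(th)]);ey=np.array([-ex[1],ex[0]]);c0=np.array([496.1,51.6])
s=read_camera("scene")[95:255,160:373];t=read_camera("top")[130:282,145:355]
m=np.zeros((600,800,3),np.uint8);m[:370,:493]=cv2.resize(s,(493,370),interpolation=cv2.INTER_CUBIC);m[370:370+228,:315]=cv2.resize(t,(315,228))
E=[[*(c0-36*ex+k*245*ey),241] for k in(-1,1)]
for p in proj("scene",E): cv2.circle(m,tuple(int(v) for v in (p-[160,95])*2.3146),6,(255,0,255),1)
w=read_camera("wrist");m[370:598,330:634]=cv2.resize(w,(304,228))
cv2.imwrite("pics/fin.png",m);print(read_state()["force"])
E
```

```text
time: 24.55
tcp_pos: [380.6, -0.4, 329.7]
eef_rot: [83.0, 90.0, -174.1]
force: [0.6, -0.1, 0.6]
grip_width: 38.4
[ 0.55066867  0.09734511 -0.41585137]
```

View pics/fin.png

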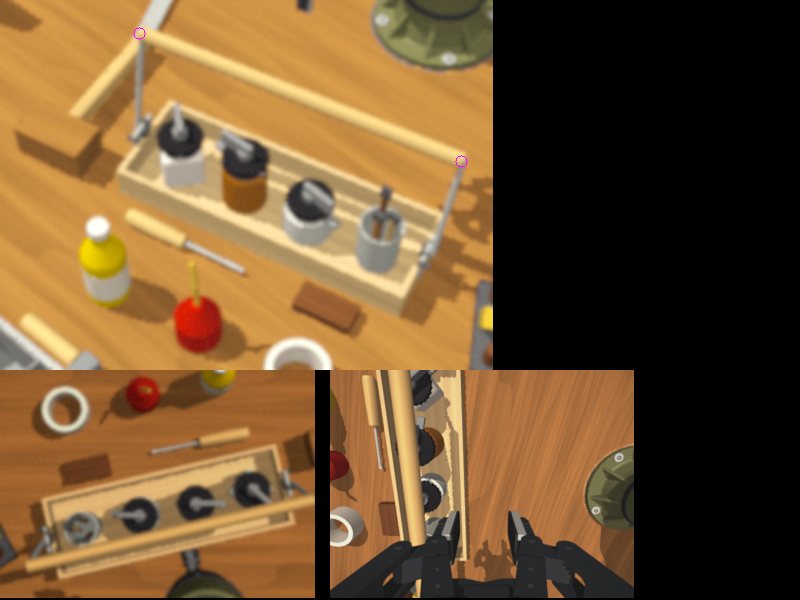

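The bar ends coincide with the predicted seated positions (magenta circles at (139,33) and (461,161)). The fins are over their lips, the bystanders haven't moved, and the gripper is clear.

```bash
python3 -c "
from cell import *
print(hand_in())"
```

```text
the job is handed in; nothing more can be done
None
```

All three lids are turned clockwise to their stops, the handle is seated on its end stop, and the job was handed in at about 25 s of the 61 s limit. I gripped each lid by its central hub (about 20 mm across) rather than by the fin. After the lids I swung the bar over loosely held between the fingers, then lifted clear.

- **Lids:** The last pictures show each fin over its pouring lip. The square and tall lids visibly slipped in the grip once they reached the stop. I measured the tin's fin at 7.0° against 7.5° expected in the picture.
- **Stop torque:** Only the square lid showed a clear rise at the stop, to 0.41 N m. On the tall jar and the tin the reading fell to about -0.1 N m, so for those I rely on the pictures and on having turned them past the measured angle.
- **Handle:** The bar ends lie on their computed seated positions, which is a picture check; I took no reading of the joint angle itself.
- **Everything else:** The pot and the bystanders in view look unmoved, and the gripper is clear with no contact force.

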